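# Slide a shielded sample pot along the fence to the detector

## Robot

A 6-joint arm with a two-finger parallel gripper is mounted at the origin on a cart in front of the work surface, level with it; the furniture and walls round the work are solid. World frame = base frame: x ahead of the robot, y to its left, z up, the work surface at z = 0. Lengths are in m, angles in rad, forces in N, time in s.
With the tool pointing down it reaches from about 0.25 to 0.775 m from the base axis. Payload 4 kg.
Tool frame: the origin (TCP) lies between the finger pads; the fingertips stand 14 mm ahead of it and the grasp point (between the pads) lies 5 mm behind it; z points along the fingers, y is the line along which they close (so a half turn about z gives the same grasp; the last joint's range is limited). The gripper opens to 94 mm and grips with 3 to 60 N. Pads are 16 mm wide; open, the fingers measure 119 mm over their backs; the gripper's body (75 mm by 177 mm) begins 78 mm behind the grasp point.
Start: joints at [-1.269, 0.087, 1.371, -0, 1.684, -0.103], TCP at [0.217, -0.506, 0.22] pointing down, gripper open.
Joint ranges: [-3.1, 3.1], [-0.76, 2.03], [0.27, 2.55], [-1.08, 4.22], [0.17, 2.65], [-2.57, 2.57]. Speed limits (rad/s): [2.79, 2.79, 3.14, 3.14, 3.14, 3.14].

## Interface

Orientations are given as [roll, pitch, yaw] about the fixed x, y, z axes, in that order (R = Rz(yaw) Ry(pitch) Rx(roll)).
In Python, from bench import robot, snapshot gives the robot as it stands.
- The arm moves only by the tool carry_out, never from a script. Its argument "motion" is text: rows parted by semicolons, each of 4 numbers parted by spaces: the shift along the tool's x, y, z each as a share of 0.15 m, from -1 to 1, then the turn about the tool's z as a share of 180 degrees, from -1 to 1. A call has exactly 8 rows; each row is the pose to reach, as a shift and turn from the pose commanded when the call began, along the tool's axes at that moment, turning the shorter way round; what a row does not reach only later rows make up. A row lasts 1/10 s, in which the tool goes at most 50 mm and 8.59 degrees, less where a joint would pass 70% of its speed; a pose out of reach is approached as far as the arm can. A call with a number of a shift or a turn outside -1 to 1 is refused whole. A call with a gripper value outside its range is refused whole. "grip" is the opening, from -1 (shut) to 1 (fully open), set as the call begins (left out, the last holds). The fingers move at their own pace and stop on an object; the grip force is fixed at half the most. Time passes only in rows, so rows that repeat a pose let the fingers close, or fill a call up. It gives the time, the measured TCP pose, the force, the opening and the grip force at its end, in the units of the state.
- robot.get_obs(): the state, without advancing time (a new reading comes with each control period).
- snapshot(name): name is "side" or "top" or "wrist"; returns a dict with "image" (480x640x3 uint8, red, green, blue), "fx", "fy", "cx", "cy" (pixels), "pose" (4x4, takes a point from camera to world coordinates); the wrist camera has in their place "hand_eye" (4x4, takes a point from camera to tool coordinates, whose origin is the TCP and whose axes are the flange's). Camera axes: x right, y up, looking along -z (the intrinsics and any distortion apply to the point x, -y, -z); pixel columns grow to the right and rows downward; lengths in m; the calibration is good to about 2 mm. A picture is of the moment at which its call begins: read the wrist's pose just before it. There is no depth.
- robot.close_job(): hands the job in; it is judged then, once.
The state is a dict: "time": time; "joint_positions": joint angles; "qvel": joint speeds; "joint_torque": joint torques, N m; "tool_pos": TCP position; "ee_rot": TCP orientation; "wrist_force": force on the tool from outside, world axes, zero at the start; "wrist_torque": the same for the moment, N m; "width": finger opening in m; "finger_force": force on a finger pad.
Only numpy, scipy, OpenCV 4.12 (cv2) and the standard library are available. Lean on these libraries where they do the work, as an engineer would, in place of code of your own. Each camera call takes 0.05 s, during which the arm holds its last target. There are 200 camera calls.

## Task

Push the wide round steel sample pot sideways, standing on the worktop, until it touches the fence near the fence's open end; then slide it along the fence, keeping it against the fence, past the sprung roller until it is fully home against the detector face, wherever along its track the detector head is clamped today. Press it home there with a steady push of about 16 N (not under 13, not over 19) for at least half a second, then take the hand away. Do not lift or tip the pot, never press it with more than 25 N, and leave the vials and the loose cap alone.

Things in the scene. Friction and masses are not known exactly. Their poses are not given: they have to be found in the camera images.
- pot: Plain steel round pot, flat lid: a smooth upright cylinder 96 mm in diameter, 56 mm high, too wide to grip; 0.35 to 0.65 kg. Stands on the worktop, 20 to 60 mm clear of the fence. Origin: centre of its underside; z up; its yaw means nothing. Polished: friction about 0.2 on worktop and fence, so 0.6 to 2 N to slide it.
- station: Fixed counting station: a straight aluminium fence, a detector head at its far end, a roller. Origin on the worktop, at the detector end of the fence face's foot. x: along the fence away from the detector; y: from the fence into the lane, towards the robot; z up. Fence face: plane y = 0, x = 0 to 290 mm, 42 mm high, 8 mm thick, rigid; 5 mm high foot flange behind it to y = -34 mm.
- track_zero (a point): Zero mark of the track: station x = 0, y = 48 mm, 34 mm up. The white detector head is clamped with its face (a 12 mm steel plate with a dark window, geom head_c0, square to the fence, y = 2 to 104 mm, 72 mm high) anywhere from x = 0 to 20 mm; where is not measured: find it by feel. Rigid, immovable. The pot fully home has its centre 48 mm from that face: x = 48 to 68, y = 48 mm.
- roller_rest (a point): Axis of the sprung white roller (16 mm in diameter) at rest, at station x = 98, y = 98 mm; it narrows the lane to 90 mm and yields 12 mm away from the fence (1.8 N at rest, 2.9 N as the pot passes). It resists while the pot's centre is at x = 123 to 98 mm, where the push may reach 5 to 10 N; beyond, push on. Its housing: 40 mm high, x = 73 to 123, y = 123 to 157 mm.
- fence_end (a point): Top of the fence face at its open end: station x = 290, y = 0, 42 mm up.
- vial_2: Small clear vial with a white cap, 28 mm in diameter, 60 mm high, standing behind the fence (bystander). Origin: centre of its underside.
- vial_3: Small clear vial with a black cap, 28 mm in diameter, 60 mm high, standing behind the fence (bystander). Origin: centre of its underside.
- spare_cap_1: Loose bottle cap, 53 mm in diameter, 25 mm high, lying on the worktop on the robot's side of the station beside the detector head (bystander). Origin: centre of its underside.
Not all that is in view belongs to the job. There is more than one size of the pot; the job needs the middle-sized.

How it is judged:
On the way, in this order (a step that is already met when the one before it is completed fails the run):
1. the pot stands against the fence near its open end (within 2.5 mm of the fence, centre beyond station x = 165 mm) (y of pot in the frame of station below 0.0505 m and x of pot in the frame of station above 0.165 m), for 0.1 s.
2. the pot has been slid along the fence to a centre position below station x = 140 mm, within 6 mm of the fence (y of pot in the frame of station below 0.054 m and x of pot in the frame of station between 0.055 and 0.14 m), for 0.05 s.
3. the pot, within 2.5 mm of the detector face and of the fence, is pressed steadily by the robot with 13 to 19 N (horizontal distance between pot and head_c0 below 0.0567 m and y of pot in the frame of station below 0.0505 m and (contact force between the fingers and pot between 13 and 19 N or contact force between the arm and pot between 13 and 19 N)), for 0.3 s.
At the end, for the whole second after the job is handed in: The pot stands upright on the worktop, at rest, within about 2.5 mm of the detector face (its centre less than 56.7 mm from the centre of the face plate, 54.2 mm when touching) and within 2.5 mm of the fence; the robot has let go of it and does not touch it (horizontal distance between pot and head_c0 below 0.0567 m and y of pot in the frame of station between 0.045 and 0.0505 m and angle between pot's own z axis and vertical below 0.05 rad and height (world z) of pot below 0.004 m and linear speed of pot below 0.01 m/s and contact force between each of the fingers, the arm and pot below 0.1 N).
It fails at once if the robot presses the pot with more than 25 N (contact force between any of the fingers, the arm and pot above 25 N).
It fails at once if the pot is pressed on the station with more than 25 N (contact force between pot and station above 25 N).
It fails at once if the pot is lifted more than 8 mm or tipped more than 0.15 rad (height (world z) of pot above 0.008 m or angle between pot's own z axis and vertical above 0.15 rad).
It fails at once if the pot, with its centre below station x = 160 mm, is more than 8 mm away from the fence (x of pot in the frame of station below 0.16 m and y of pot in the frame of station above 0.056 m).
It fails at once if a vial or the loose cap is moved more than 10 mm (distance of any of vial_2, vial_3, spare_cap_1 from where it was at the start of the episode above 0.01 m).
It also fails if it takes over 72 s, if anything falls off the work surface, if the arm or the gripper's body presses on something with over 40 N, if the wrist force passes 120 N, or if a joint passes its speed limit or range.

## Working session

There is one attempt and no reset: what is moved stays moved. The work goes in short steps, Python scripts to look and compute and a tool call to move; the robot and the scene stay as the last step left them, time stands still between calls to the robot, and variables do not carry over. Pictures are saved under pics/ and viewed, at most 10 in all, crops included, and the job is handed in when it is done.

Besides the shell and the picture viewer there is one more tool, called after ">>>" as name(argument=value, ...) on one line, values as JSON. carry_out: Moves the arm, as the interface text tells. Shift numbers are shares of 0.15 m and turn numbers shares of 180 degrees, none past 1 either way. Its arguments: {"type":"object","properties":{"motion":{"type":"string"},"grip":{"type":"number"}},"required":["motion"]}

```bash
mkdir -p pics; ls
python3 - <<'E'
from bench import robot, snapshot
import cv2, pickle
d={}
for n in("top","side"):
    s=snapshot(n); d[n]=s; cv2.imwrite(f"pics/{n}0.png",s["image"][:,:,::-1]); print(n,s["fx"],s["fy"],s["cx"],s["cy"],s["pose"],[k for k in s])
pickle.dump(d,open("s0.pkl","wb"))
print(robot.get_obs())
E
```

```text
pics
top 524.8983495395075 524.8983495395075 313.8930536380907 245.59112673188218 [[-0.01947599  0.99790912 -0.06162847  0.44359975]
 [-0.99976229 -0.01883378  0.01098446  0.11925767]
 [ 0.00980079  0.06182775  0.99803871  1.42445967]
 [ 0.          0.          0.          1.        ]] ['image', 'fx', 'fy', 'cx', 'cy', 'pose']
side 451.50730532017053 451.50730532017053 324.6562092864117 238.66005185245305 [[ 0.97485819  0.1177498  -0.1891732   0.32581043]
 [-0.22221923  0.4511289  -0.86435024 -0.86241982]
 [-0.01643557  0.88465683  0.46595297  0.57901827]
 [ 0.          0.          0.          1.        ]] ['image', 'fx', 'fy', 'cx', 'cy', 'pose']
{'time': 0.1, 'joint_positions': array([-1.26910821e+00,  8.78886176e-02,  1.37207228e+00, -2.14305117e-07,
        1.68358518e+00, -1.03078665e-01]), 'qvel': array([-0.00042007, -0.00011144, -0.00346408,  0.00070084, -0.00140262,
       -0.00010334]), 'joint_torque': array([ 2.53110491e-03, -3.41254950e+01, -3.03299654e+01,  7.19714002e-02,
        3.05272965e-02, -1.06387504e-04]), 'tool_pos': array([ 0.21646376, -0.50511984,  0.21843272]), 'ee_rot': array([-3.13964958e+00, -2.00787874e-04,  4.04766560e-01]), 'wrist_force': array([ 1.06718154, -0.40140837, -0.33282115]), 'wrist_torque': array([ 0.03082266, -0.02046113, -0.00010016]), 'finger_force': 0.0, 'width': 0.09394611639854866}
```

View pics/top0.png

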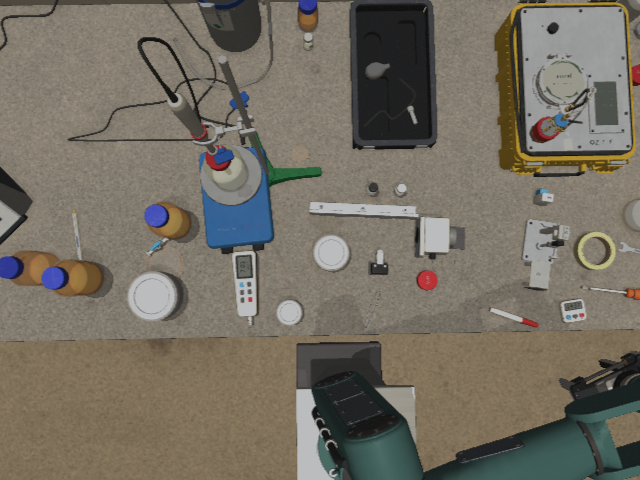

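View pics/side0.png

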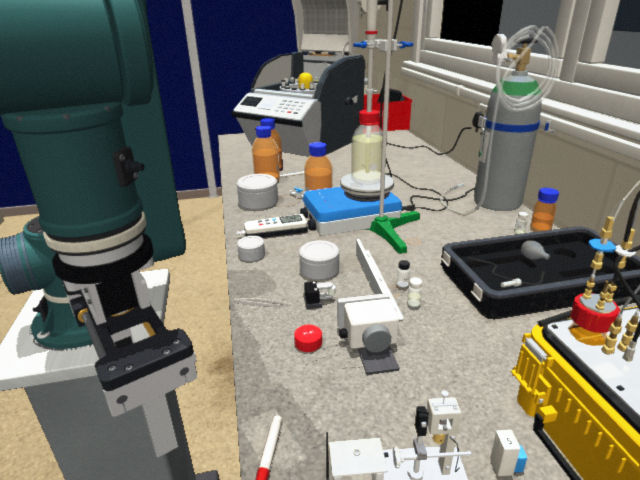

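Top view: three pots can be confused: large (153,296), middle (331,253) and small (289,312). By size I choose the middle one, which also stands in front of the fence, and check it in a crop. The fence runs from (310,208), its open end, to (417,212). The detector is at (435,236), the roller at (379,262) and the red cap at (427,280).

```bash
cat > h.py <<'E'
import numpy as np, pickle, cv2
d=pickle.load(open("s0.pkl","rb"))
def ray(n,u,v,z,s=None):
    s=s or d[n]; P=s["pose"]
    r=P[:3,:3]@np.array([(u-s["cx"])/s["fx"],-(v-s["cy"])/s["fy"],-1])
    o=P[:3,3]; return o+r*(z-o[2])/r[2]
E
python3 - <<'E'
from h import *
im=d["top"]["image"]
c=im[190:300,270:470]; cv2.imwrite("pics/c1.png",cv2.resize(c,None,fx=4,fy=4,interpolation=cv2.INTER_CUBIC)[:,:,::-1])
g=cv2.cvtColor(im,cv2.COLOR_RGB2HSV)
m=((g[...,1]<30)&(g[...,2]>165)).astype(np.uint8)
n,l,st,ce=cv2.connectedComponentsWithStats(m)
for i in range(1,n):
    if st[i,4]>100 and 180<ce[i][1]<330: 
        cn=max(cv2.findContours((l==i).astype(np.uint8),0,1)[0],key=len); print(st[i],ce[i].round(1),cv2.minEnclosingCircle(cn),cv2.minAreaRect(cn))
for n_,u,v in(("big",153,296),("mid",331,253),("small",289,312)):
    print(n_,ray("top",u,v,.056).round(4))
E
```

```text
[ 310  202  108   15 1014] [363.  208.8] ((363.5, 210.0), 53.83549499511719) ((363.5502624511719, 208.7937469482422), (107.40679931640625, 10.199482917785645), 2.385944128036499)
[420 217  29  38 927] [434.6 234.6] ((433.6014404296875, 236.18115234375), 22.416845321655273) ((434.0, 235.5), (37.0, 28.0), 90.0)
[314 236  34  33 874] [330.7 252.1] ((330.6652526855469, 252.12692260742188), 16.85881996154785) ((330.5, 252.0), (32.0, 33.0), 90.0)
[232 251  24  65 728] [245.3 289.5] ((245.46713256835938, 283.20416259765625), 32.67609405517578) ((243.94000244140625, 283.26068115234375), (64.06537628173828, 22.193708419799805), 88.02507019042969)
[ 128  273   47   47 1612] [151.2 296. ] ((150.8333282470703, 296.0), 23.466981887817383) ((151.0, 295.9999694824219), (45.48542022705078, 46.04011917114258), 33.6900634765625)
[561 299  25  23 234] [573.4 311.6] ((573.2625122070312, 310.54998779296875), 13.902292251586914) ((573.310791015625, 310.3648681640625), (20.87866973876953, 22.522661209106445), 80.53767395019531)
[277 301  24  24 438] [288.7 312.2] ((288.76922607421875, 312.23077392578125), 11.97888469696045) ((288.7500305175781, 312.2500305175781), (22.62741470336914, 23.33452033996582), 45.0)
[491 308  31  13 126] [506.  314.3] ((506.0, 314.5), 15.976645469665527) ((506.0500183105469, 314.3500061035156), (31.93900489807129, 3.7947330474853516), 18.434947967529297)
big [0.4052 0.5232 0.056 ]
mid [0.5079 0.0599 0.056 ]
small [0.357 0.172 0.056]
```

View pics/c1.png

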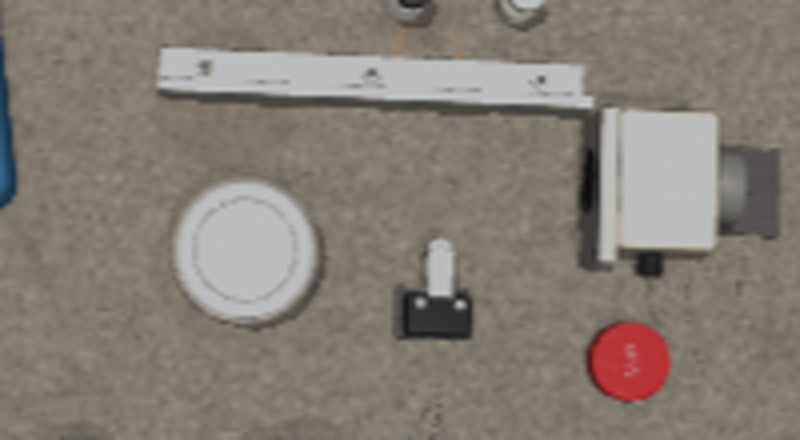

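Run:
```python
from h import *
im=d["top"]["image"].astype(float).mean(2)
pts=[]
for u in range(314,414):
    col=im[202:226,u]; 
    k=[i for i in range(4,len(col)-1) if col[i]>=155>col[i+1]]
    if k: i=k[-1]; pts.append((u,202+i+(col[i]-155)/(col[i]-col[i+1])))
pts=np.array(pts); p=np.polyfit(pts[:,0],pts[:,1],1)
r=pts[:,1]-np.polyval(p,pts[:,0]); ok=abs(r)<1; p=np.polyfit(pts[ok,0],pts[ok,1],1); print(p,ok.sum(),np.std((pts[:,1]-np.polyval(p,pts[:,0]))[ok]))
print("col 350",im[202:222,350].round()); print("row ends",im[211,304:318].round(),im[214,410:424].round())
print("headrow230",im[230,412:426].round())
for z in(0,.042):
    A=ray("top",310,np.polyval(p,310),z);B=ray("top",417,np.polyval(p,417),z);print(z,A.round(4),B.round(4),np.linalg.norm(A-B),np.degrees(np.arctan2(A[0]-B[0],A[1]-B[1])))
a=im[225:280,300:365]
m=(d["top"]["image"].min(2)>150).astype(np.uint8);n,l,st,ce=cv2.connectedComponentsWithStats(m)
i=l[252,331]; cn=max(cv2.findContours((l==i).astype(np.uint8),0,1)[0],key=len)
e=cv2.fitEllipse(cn);print(st[i],e)
print("pot",ray("top",*e[0],.056).round(4))
for nm,u,v,z in(("roller tip",380,250,.03),("cap",427.5,280,.025),("roller housL",370.5,274,.04),("housR",387.7,274,.04)): print(nm,ray("top",u,v,z).round(4))
```

```text
[4.11987738e-02 1.98917884e+02] 100 0.16788191342812278
col 350 [126. 140. 184. 188. 188. 187. 188. 188. 188. 187. 187. 188.  80.  65.
  83. 122. 124. 120. 116. 117.]
row ends [127. 136. 134. 124. 123. 153. 181. 188. 188. 188. 188. 189. 188. 189.] [186. 185. 184. 187. 188. 186. 183. 183. 145. 110. 106. 104. 102. 100.]
headrow230 [113. 109.  98.  74.  42.  15.  35.  49. 151. 187. 186. 185. 137. 156.]
0 [0.6245 0.1124 0.    ] [ 0.607  -0.1798  0.    ] 0.29276229587217395 3.4179917286754384
0.042 [0.6191 0.1126 0.042 ] [ 0.6022 -0.171   0.042 ] 0.28413023934460707 3.4179917286754438
[314 236  34  33 914] ((330.65899658203125, 252.06446838378906), (32.85404968261719, 33.60143280029297), 91.7482681274414)
pot [0.5103 0.0608 0.056 ]
roller tip [ 0.5146 -0.0719  0.03  ]
cap [ 0.4324 -0.1972  0.025 ]
roller housL [ 0.4512 -0.0438  0.04  ]
housR [ 0.4504 -0.0892  0.04  ]
```

The crop at (245,250) confirms the middle pot, a plain cylinder about 33 px wide. The dark band under the fence's bright strip is its face, so the bright lower edge is the top of the face at z = 42 mm; taken there, the fence measures about 289 mm, as it should.

```bash
cat >> h.py <<'E'
p=np.array([4.11987738e-02,198.917884])
B=ray("top",417.9,np.polyval(p,417.9),.042)[:2];A=ray("top",309.1,np.polyval(p,309.1),.042)[:2]
ex=(A-B)/np.linalg.norm(A-B); ey=np.array([-ex[1],ex[0]])
W=lambda x,y:B+x*ex+y*ey
S=lambda w:np.array([(np.array(w[:2])-B)@ex,(np.array(w[:2])-B)@ey])
def plan(cmd,tgt):
    "cmd,tgt: x,y,z,yaw(deg)"
    c=np.radians(cmd[3]);dx=np.array(tgt[:3])-np.array(cmd[:3])
    sh=np.array([np.cos(c)*dx[0]+np.sin(c)*dx[1],np.sin(c)*dx[0]-np.cos(c)*dx[1],-dx[2]])/.15
    t=-((tgt[3]-cmd[3]+180)%360-180)/180
    return sh.round(3),round(t,4)
def after(cmd,sh,t=0):
    c=np.radians(cmd[3]);x,y,z=np.array(sh)*.15
    return [cmd[0]+np.cos(c)*x+np.sin(c)*y,cmd[1]+np.sin(c)*x-np.cos(c)*y,cmd[2]-z,cmd[3]-180*t]
E
python3 - <<'E'
from h import *
print("len",np.linalg.norm(A-B),"B",B,"ex",ex)
for nm,w in(("pot",(.5103,.0608)),("tip",(.5146,-.0719)),("hL",(.4512,-.0438)),("hR",(.4504,-.0892)),("cap",(.4324,-.1972))): print(nm,S(w).round(4))
print("face foot",S(ray("top",419.8,230,0)),S(ray("top",420,230,.072)), "stand foot",ray("top",320,172,.02))
c=[.217,-.506,.22,np.degrees(.4048)]
c=after(c,(1,-1,0),.148);print(c)
t=[*W(S((.5103,.0608))[0],.1055+.086),.22,-3.4];print(t,plan(c,t))
E
```

```text
len 0.28891000581917664 B [ 0.60205055 -0.17341176] ex [0.05961983 0.99822116]
pot [0.2283 0.1056]
tip [0.0961 0.0933]
hL [0.1204 0.1583]
hR [0.075  0.1564]
cap [-0.0339  0.1679]
face foot [-0.01484239  0.03248885] [-0.0003218   0.03970205] stand foot [0.7294013  0.08340037 0.02      ]
[np.float64(0.29580193757846174), np.float64(-0.30904758281787903), np.float64(0.22), np.float64(-3.446668453104273)]
[np.float64(0.4245038939825997), np.float64(0.06592426476470033), 0.22, -3.4] (array([ 0.706, -2.547, -0.   ]), np.float64(-0.0003))
```

>>> carry_out(motion="0.15 -0.15 0 0.04; 0.35 -0.35 0 0.08; 0.55 -0.55 0 0.12; 0.75 -0.75 0 0.148; 0.9 -0.9 0 0.148; 1 -1 0 0.148; 1 -1 0 0.148; 1 -1 0 0.148", grip=-1)

```text
time: 0.9
tool_pos: [0.2953, -0.3086, 0.2193]
ee_rot: [3.141, 0.0, -0.059]
wrist_force: [-0.8, -0.7, 0.6]
width: 0.0334
finger_force: 0.0
```

>>> carry_out(motion="0.05 -0.2 0 0; 0.1 -0.45 0 0; 0.2 -0.7 0 0; 0.3 -0.9 0 0; 0.35 -1 0 0; 0.35 -1 0 0; 0.35 -1 0 0; 0.35 -1 0 0")

```text
time: 1.7
tool_pos: [0.3565, -0.1633, 0.2193]
ee_rot: [3.141, 0.001, -0.062]
wrist_force: [-0.4, -0.5, 0.5]
width: 0.0002
finger_force: 0.0
```

>>> carry_out(motion="0.05 -0.2 0 0; 0.1 -0.45 0 0; 0.2 -0.7 0 0; 0.3 -0.9 0 0; 0.35 -1 0 0; 0.35 -1 0 0; 0.35 -1 0 0; 0.35 -1 0 0")

```text
time: 2.5
tool_pos: [0.4179, -0.0168, 0.2194]
ee_rot: [3.141, 0.0, -0.062]
wrist_force: [-0.5, -0.2, -0.2]
width: 0.0007
finger_force: 0.0
```

>>> carry_out(motion="0 -0.15 0.1 0; 0 -0.4 0.3 0; 0 -0.547 0.5 0; 0 -0.547 0.7 0; 0 -0.547 0.9 0; 0 -0.547 1 0; 0 -0.547 1 0; 0 -0.547 1 0")

```text
time: 3.3
tool_pos: [0.4234, 0.0655, 0.07]
ee_rot: [3.141, -0.0, -0.062]
wrist_force: [0.0, 0.2, -0.5]
width: 0.0003
finger_force: 0.0
```

>>> carry_out(motion="0 0 0.12 0; 0 0 0.24 0; 0.06 0 0.24 0; 0.12 0 0.24 0; 0.17 0 0.24 0; 0.21 0 0.24 0; 0.25 0 0.24 0; 0.29 0 0.24 0")

```text
time: 4.1
tool_pos: [0.4669, 0.0638, 0.0336]
ee_rot: [3.141, 0.001, -0.06]
wrist_force: [-2.0, -0.3, 0.3]
width: 0.0008
finger_force: 1.0
```

>>> carry_out(motion="0.04 0 0 0; 0.08 0 0 0; 0.12 0 0 0; 0.16 0 0 0; 0.18 0 0 0; 0.20 0 0 0; 0.21 0 0 0; 0.22 0 0 0")

```text
time: 4.9
tool_pos: [0.4995, 0.0618, 0.0334]
ee_rot: [3.141, 0.0, -0.06]
wrist_force: [-1.8, 0.6, 1.0]
width: 0.0005
finger_force: 1.0
```

```bash
cat >> h.py <<'E'
def pot(save=None):
    from bench import snapshot,robot
    f=[];
    for _ in range(1):
        s=snapshot("top");f.append(robot.get_obs()["wrist_force"])
    im=s["image"]
    if save: cv2.imwrite(save,cv2.resize(im[180:300,270:470],None,fx=4,fy=4,interpolation=cv2.INTER_CUBIC)[:,:,::-1])
    m=(im.min(2)>150).astype(np.uint8);n,l,st,ce=cv2.connectedComponentsWithStats(m)
    for i in range(1,n):
        if 700<st[i,4]<1100 and 220<ce[i][1]<275 or 300<st[i,4]<1100: 
            x=S(ray("top",*(ce[i]),.056)).round(4)
            if -.01<x[0]<.3 and .02<x[1]<.13: print("blob",st[i],x)
    o=robot.get_obs();print(o["time"],"tcp st",S(o["tool_pos"]).round(4),o["tool_pos"],"F st",[(np.dot(g[:2],ex).round(2),np.dot(g[:2],ey).round(2)) for g in f])
E
python3 -c "
from h import *
pot('pics/p1.png')"
```

```text
4.95 tcp st [0.2287 0.1161] [0.49979475 0.06179531 0.03341233] F st [(np.float64(0.73), np.float64(1.8))]
```

View pics/p1.png

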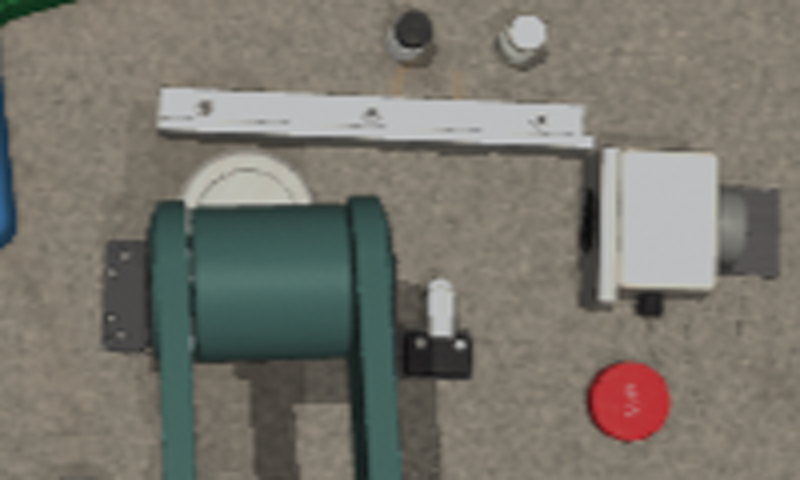

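The pot, partly hidden by the arm at crop (247,190), has been pushed to about 10 mm from the fence.

>>> carry_out(motion="0.01 0 0 0; 0.02 0 0 0; 0.03 0 0 0; 0.035 0 0 0; 0.04 0 0 0; 0.045 0 0 0; 0.05 0 0 0; 0.055 0 0 0")

```text
time: 5.75
tool_pos: [0.5078, 0.0613, 0.0334]
ee_rot: [3.141, 0.0, -0.06]
wrist_force: [-2.4, -0.5, -0.1]
width: 0.0003
finger_force: 0.8
```

>>> carry_out(motion="0.003 0 0 0; 0.006 0 0 0; 0.009 0 0 0; 0.012 0 0 0; 0.015 0 0 0; 0.018 0 0 0; 0.02 0 0 0; 0.02 0 0 0")

```text
time: 6.55
tool_pos: [0.5107, 0.0612, 0.0334]
ee_rot: [3.142, 0.0, -0.06]
wrist_force: [-1.9, 0.6, -0.8]
width: 0.0007
finger_force: 1.0
```

>>> carry_out(motion="0.003 0 0 0; 0.006 0 0 0; 0.009 0 0 0; 0.012 0 0 0; 0.015 0 0 0; 0.015 0 0 0; 0.015 0 0 0; 0.015 0 0 0")

```text
time: 7.35
tool_pos: [0.5107, 0.0612, 0.0331]
ee_rot: [3.141, 0.005, -0.06]
wrist_force: [-8.2, 1.5, 3.1]
width: 0.0002
finger_force: 4.1
```

```bash
python3 -c "
from h import *
pot('pics/p2.png')
im=cv2.imread('pics/p2.png');print(im[130:175:2,247].mean(1).round())"
```

```text
7.4 tcp st [0.2287 0.1051] [0.51074666 0.0611463  0.03311708] F st [(np.float64(-0.37), np.float64(8.33))]
[184. 154. 137. 152. 171. 179. 183. 185. 185. 189. 182. 162. 154. 170.
 185. 186. 185. 185. 185. 185. 185. 185. 186.]
```

Run:
```python
from h import *
c=[.217,-.506,.22,np.degrees(.4048)]
for s in [((1,-1,0),.148),((.35,-1,0),0),((.35,-1,0),0),((0,-.547,1),0),((.29,0,.24),0),((.22,0,0),0),((.055,0,0),0),((.02,0,0),0),((.015,0,0),0)]: c=after(c,*s)
print("cmd",c)
c=after(c,(-.2,0,-.6),-.3); print("a",c)
th=np.radians(15);t=[*W(.2287+.082*np.cos(th),.048+.082*np.sin(th)),c[2],101.6]
print(t,plan(c,t))
```

```text
cmd [np.float64(0.5134178511565286), np.float64(0.06058807111391272), np.float64(0.03400000000000001), np.float64(-3.446668453104273)]
a [np.float64(0.48347211543629054), np.float64(0.06239165426244193), np.float64(0.124), np.float64(50.55333154689573)]
[np.float64(0.5513078227926254), np.float64(0.1380735119423837), np.float64(0.124), 101.6] (array([ 0.677,  0.029, -0.   ]), np.float64(-0.2836))
```

>>> carry_out(motion="-0.07 0 0 0; -0.2 0 -0.1 0; -0.2 0 -0.3 -0.05; -0.2 0 -0.5 -0.1; -0.2 0 -0.6 -0.15; -0.2 0 -0.6 -0.2; -0.2 0 -0.6 -0.25; -0.2 0 -0.6 -0.3")

```text
time: 8.2
tool_pos: [0.4842, 0.0628, 0.1245]
ee_rot: [3.138, -0.003, 0.846]
wrist_force: [-0.3, 0.1, 0.5]
width: 0.0005
finger_force: 0.0
```

>>> carry_out(motion="0.1 0 0 -0.04; 0.25 0.01 0 -0.08; 0.4 0.02 0 -0.12; 0.55 0.03 0 -0.16; 0.677 0.03 0 -0.2; 0.677 0.03 0 -0.24; 0.677 0.03 0 -0.28; 0.677 0.029 0 -0.2836")

```text
time: 9.0
tool_pos: [0.555, 0.1357, 0.124]
ee_rot: [3.139, 0.0, 1.731]
wrist_force: [0.6, -0.4, 0.1]
width: 0.0003
finger_force: 0.0
```

```bash
python3 -c "
from h import *
pot('pics/p3.png')"
```

```text
9.05 tcp st [0.3057 0.0656] [0.55476755 0.13564219 0.12391885] F st [(np.float64(0.06), np.float64(-0.54))]
```

View pics/p3.png

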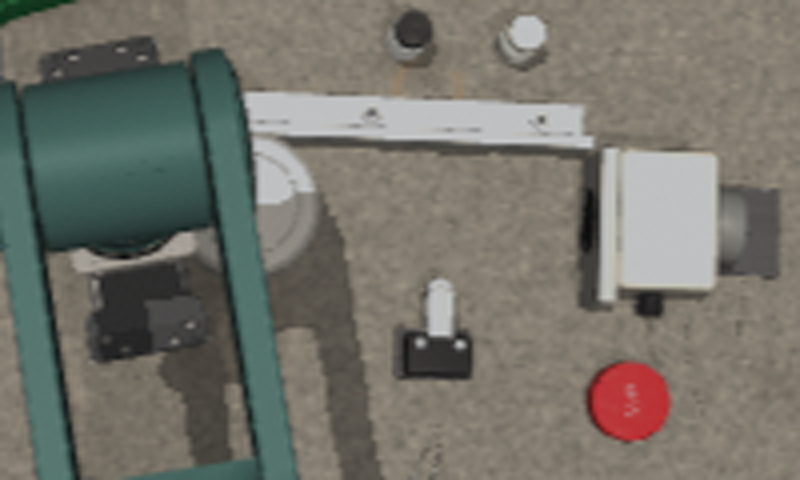

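The pot's edges show at crop (320,205) and (265,137): it stands at x ≈ 0.229 against the fence, and the hand is clear behind it.

>>> carry_out(motion="0 0 0 0; 0 0 0.15 0; 0 0 0.3 0; 0 0 0.45 0; 0 0 0.6 0; 0 0 0.6 0; 0 0 0.6 0; 0 0 0.6 0")

```text
time: 9.85
tool_pos: [0.5554, 0.1356, 0.0353]
ee_rot: [3.138, 0.0, 1.73]
wrist_force: [0.2, -0.0, 0.4]
width: 0.0003
finger_force: 0.0
```

Run:
```python
from h import *
from bench import robot
o=robot.get_obs();print(S(o["tool_pos"]),o["tool_pos"],np.degrees(o["ee_rot"]))
c=[.5513,.1381,.034,101.6]
print("40mm along -x:",plan(c,[*(np.array(c[:2])-.04*ex),.034,101.6]))
```

```text
[0.30571949 0.06498645] [0.55540665 0.13563838 0.0352735 ] [1.79808626e+02 9.85480227e-03 9.91328914e+01]
40mm along -x: (array([-0.258, -0.069, -0.   ]), -0.0)
```

Run:
```python
from h import *
c=[.5554,.1356,.034,99.1]
t=[*W(.2857,.063),.034,101.6];print(plan(c,t))
t=[*W(.2457,.063),.034,101.6];print(plan(c,t))
c=[0,0,.034,101.6]
print("100mm along -x:",plan(c,[*(-.1*ex),.034,101.6]))
```

```text
(array([-0.133, -0.016, -0.   ]), -0.0139)
(array([-0.393, -0.074, -0.   ]), -0.0139)
100mm along -x: (array([-0.644, -0.173, -0.   ]), -0.0)
```

>>> carry_out(motion="-0.05 -0.005 0 -0.0139; -0.1 -0.01 0 -0.0139; -0.13 -0.016 0 -0.0139; -0.18 -0.027 0 -0.0139; -0.23 -0.038 0 -0.0139; -0.28 -0.049 0 -0.0139; -0.335 -0.061 0 -0.0139; -0.393 -0.074 0 -0.0139")

```text
time: 10.65
tool_pos: [0.5524, 0.075, 0.0335]
ee_rot: [-3.141, -0.0, 1.774]
wrist_force: [-0.6, 2.5, 1.5]
width: 0.0003
finger_force: 1.2
```

```bash
python3 -c "
from h import *
pot('pics/p4.png')"
```

```text
10.7 tcp st [0.2433 0.0643] [0.55240485 0.07323791 0.03335234] F st [(np.float64(-0.44), np.float64(0.34))]
```

View pics/p4.png

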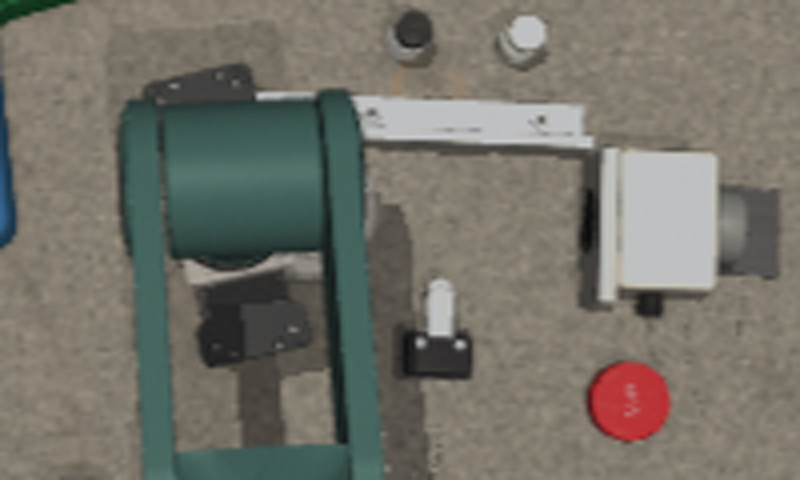

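The pot's right edge is now at crop (378,215), about 40 mm further on and still along the fence.

>>> carry_out(motion="-0.03 -0.008 0 0; -0.064 -0.017 0 0; -0.1 -0.027 0 0; -0.136 -0.037 0 0; -0.172 -0.046 0 0; -0.208 -0.056 0 0; -0.245 -0.066 0 0; -0.283 -0.076 0 0")

```text
time: 11.5
tool_pos: [0.5498, 0.0312, 0.0333]
ee_rot: [-3.141, 0.0, 1.775]
wrist_force: [-0.7, 2.1, 0.7]
width: 0.0006
finger_force: 1.0
```

```bash
python3 -c "
from h import *
pot('pics/p5.png')"
```

```text
11.55 tcp st [0.1999 0.0641] [0.54994747 0.02998615 0.03337483] F st [(np.float64(-0.14), np.float64(-0.01))]
```

View pics/p5.png

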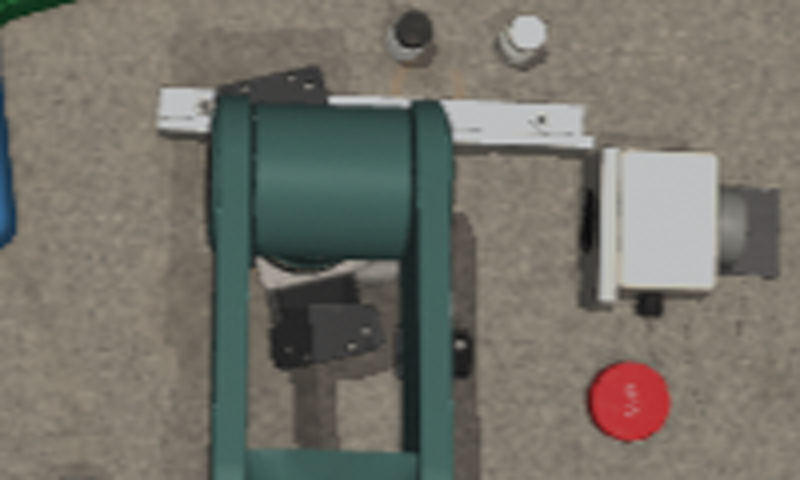

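The arm now hides the pot; the hand's position puts it at x ≈ 0.145, just short of the roller.

>>> carry_out(motion="-0.02 -0.005 0 0; -0.04 -0.011 0 0; -0.06 -0.016 0 0; -0.08 -0.022 0 0; -0.1 -0.027 0 0; -0.12 -0.032 0 0; -0.14 -0.038 0 0; -0.155 -0.042 0 0")

```text
time: 12.35
tool_pos: [0.5484, 0.0074, 0.0334]
ee_rot: [-3.141, 0.0, 1.774]
wrist_force: [-0.7, 3.0, -0.4]
width: 0.0006
finger_force: 1.9
```

>>> carry_out(motion="-0.015 -0.004 0 0; -0.03 -0.008 0 0; -0.045 -0.012 0 0; -0.06 -0.016 0 0; -0.075 -0.02 0 0; -0.09 -0.024 0 0; -0.1 -0.027 0 0; -0.1 -0.027 0 0")

```text
time: 13.15
tool_pos: [0.5472, -0.0079, 0.0334]
ee_rot: [-3.141, -0.0, 1.774]
wrist_force: [-4.0, 3.9, 1.2]
width: 0.0003
finger_force: 2.1
```

>>> carry_out(motion="-0.015 -0.004 0 0; -0.03 -0.008 0 0; -0.045 -0.012 0 0; -0.06 -0.016 0 0; -0.075 -0.02 0 0; -0.09 -0.024 0 0; -0.1 -0.027 0 0; -0.1 -0.027 0 0")

```text
time: 13.95
tool_pos: [0.5468, -0.0241, 0.0334]
ee_rot: [3.141, 0.001, 1.774]
wrist_force: [-1.3, 2.3, -0.7]
width: 0.0001
finger_force: 1.1
```

```bash
python3 -c "
from h import *
pot()
from bench import snapshot
im=snapshot('side')['image'];cv2.imwrite('pics/s1.png',cv2.resize(im[210:400,230:460],None,fx=3,fy=3)[:,:,::-1])"
```

```text
14.0 tcp st [0.1458 0.0639] [ 0.54695154 -0.02405339  0.03345951] F st [(np.float64(2.08), np.float64(1.15))]
```

View pics/s1.png

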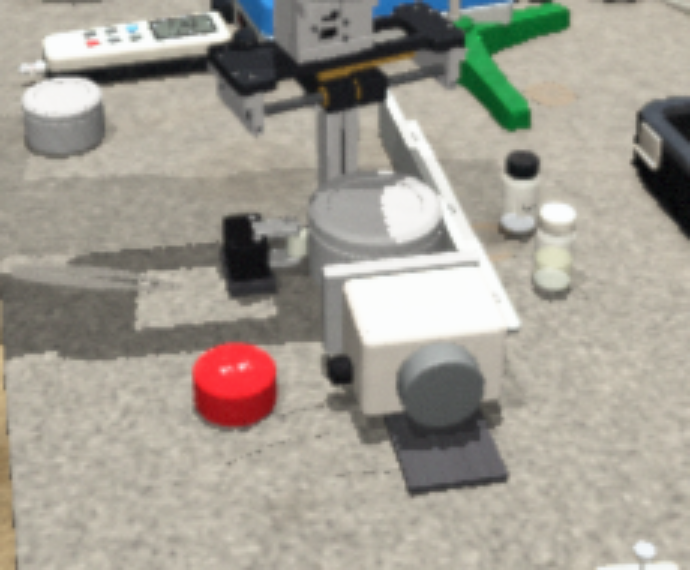

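The pot, at crop (375,220) in the side view, stands upright against the fence beside the roller. The hand is behind it and the bystanders are untouched.

>>> carry_out(motion="-0.015 -0.004 0 0; -0.03 -0.008 0 0; -0.045 -0.012 0 0; -0.06 -0.016 0 0; -0.075 -0.02 0 0; -0.09 -0.024 0 0; -0.1 -0.027 0 0; -0.1 -0.027 0 0")

```text
time: 14.85
tool_pos: [0.546, -0.0396, 0.0336]
ee_rot: [3.141, 0.001, 1.774]
wrist_force: [-0.7, 0.9, 0.3]
width: 0.0004
finger_force: 0.6
```

>>> carry_out(motion="-0.008 -0.002 0 0; -0.015 -0.004 0 0; -0.022 -0.006 0 0; -0.029 -0.008 0 0; -0.036 -0.01 0 0; -0.042 -0.011 0 0; -0.045 -0.012 0 0; -0.045 -0.012 0 0")

```text
time: 15.65
tool_pos: [0.5455, -0.0461, 0.0335]
ee_rot: [3.141, 0.0, 1.774]
wrist_force: [0.5, 1.0, 0.2]
width: 0.0004
finger_force: 0.9
```

>>> carry_out(motion="-0.005 -0.001 0 0; -0.01 -0.003 0 0; -0.015 -0.004 0 0; -0.02 -0.005 0 0; -0.025 -0.007 0 0; -0.03 -0.008 0 0; -0.03 -0.008 0 0; -0.03 -0.008 0 0")

```text
time: 16.45
tool_pos: [0.5451, -0.0507, 0.0335]
ee_rot: [3.142, 0.0, 1.774]
wrist_force: [-0.8, 1.5, -0.2]
width: 0.0002
finger_force: 0.9
```

>>> carry_out(motion="-0.005 -0.001 0 0; -0.01 -0.003 0 0; -0.015 -0.004 0 0; -0.02 -0.005 0 0; -0.025 -0.007 0 0; -0.03 -0.008 0 0; -0.03 -0.008 0 0; -0.03 -0.008 0 0")

```text
time: 17.25
tool_pos: [0.5447, -0.0554, 0.0334]
ee_rot: [-3.141, 0.0, 1.774]
wrist_force: [-0.8, 1.1, 0.6]
width: 0.0005
finger_force: 0.9
```

>>> carry_out(motion="-0.005 -0.001 0 0; -0.01 -0.003 0 0; -0.015 -0.004 0 0; -0.02 -0.005 0 0; -0.025 -0.007 0 0; -0.03 -0.008 0 0; -0.03 -0.008 0 0; -0.03 -0.008 0 0")

```text
time: 18.05
tool_pos: [0.5445, -0.06, 0.0334]
ee_rot: [-3.141, 0.0, 1.774]
wrist_force: [-0.9, 1.8, 0.5]
width: 0.0005
finger_force: 0.9
```

>>> carry_out(motion="-0.004 -0.001 0 0; -0.008 -0.002 0 0; -0.012 -0.003 0 0; -0.016 -0.004 0 0; -0.02 -0.005 0 0; -0.02 -0.005 0 0; -0.02 -0.005 0 0; -0.02 -0.005 0 0")

```text
time: 18.85
tool_pos: [0.5444, -0.0631, 0.0335]
ee_rot: [-3.142, 0.0, 1.774]
wrist_force: [0.0, 2.2, -0.4]
width: 0.0001
finger_force: 0.9
```

>>> carry_out(motion="-0.004 -0.001 0 0; -0.008 -0.002 0 0; -0.012 -0.003 0 0; -0.016 -0.004 0 0; -0.02 -0.005 0 0; -0.02 -0.005 0 0; -0.02 -0.005 0 0; -0.02 -0.005 0 0")

```text
time: 19.65
tool_pos: [0.5443, -0.0662, 0.0335]
ee_rot: [-3.142, 0.0, 1.774]
wrist_force: [-0.6, 1.2, 0.5]
width: 0.0005
finger_force: 0.9
```

```bash
cat >> h.py <<'E'
def force(n=4):
    from bench import snapshot,robot
    f=[]
    for _ in range(n): snapshot("side"); f.append(robot.get_obs()["wrist_force"])
    o=robot.get_obs();m=np.mean(f,0);print(o["time"],"st",S(o["tool_pos"]).round(4),o["tool_pos"].round(4),"F",m.round(2),"horiz",np.hypot(*m[:2]).round(2),"sd",np.std(f,0).round(2),"finger",o["finger_force"])
E
python3 -c "
from h import *
force()"
```

```text
19.85 st [0.1037 0.0641] [ 0.5442 -0.0661  0.0335] F [-0.44  1.64  0.46] horiz 1.7 sd [0.57 0.36 0.46] finger 0.7323801890015602
```

>>> carry_out(motion="-0.003 -0.001 0 0; -0.006 -0.002 0 0; -0.009 -0.002 0 0; -0.012 -0.003 0 0; -0.015 -0.004 0 0; -0.018 -0.005 0 0; -0.018 -0.005 0 0; -0.018 -0.005 0 0")

```text
time: 20.65
tool_pos: [0.5442, -0.067, 0.0335]
ee_rot: [3.141, -0.003, 1.775]
wrist_force: [0.4, 7.5, 1.0]
width: 0.0001
finger_force: 3.5
```

>>> carry_out(motion="-0.002 0 0 0; -0.004 0 0 0; -0.006 0 0 0; -0.008 0 0 0; -0.009 0 0 0; -0.009 0 0 0; -0.009 0 0 0; -0.009 0 0 0")

```text
time: 21.45
tool_pos: [0.5442, -0.067, 0.0335]
ee_rot: [3.141, -0.006, 1.775]
wrist_force: [-0.9, 9.5, 2.0]
width: 0.0004
finger_force: 5.1
```

```bash
python3 -c "
from h import *
force()"
```

```text
21.65 st [0.1028 0.0641] [ 0.5442 -0.067   0.0335] F [-1.52  9.88  2.01] horiz 9.99 sd [0.72 0.26 0.62] finger 5.051542427390814
```

>>> carry_out(motion="-0.003 0 0 0; -0.006 0 0 0; -0.009 0 0 0; -0.012 0 0 0; -0.015 0 0 0; -0.016 0 0 0; -0.016 0 0 0; -0.016 0 0 0")

```text
time: 22.45
tool_pos: [0.5442, -0.0671, 0.0336]
ee_rot: [3.141, -0.01, 1.776]
wrist_force: [-2.5, 15.5, 4.1]
width: 0.0005
finger_force: 7.8
```

```bash
python3 -c "
from h import *
force()"
```

```text
22.65 st [0.1027 0.0641] [ 0.5442 -0.067   0.0336] F [-2.55 15.56  4.58] horiz 15.76 sd [0.39 0.6  0.31] finger 7.827664241194725
```

>>> carry_out(motion="0 0 0 0; 0 0 0 0; 0 0 0 0; 0 0 0 0; 0 0 0 0; 0 0 0 0; 0 0 0 0; 0 0 0 0")

```text
time: 23.45
tool_pos: [0.5442, -0.067, 0.0336]
ee_rot: [3.141, -0.01, 1.776]
wrist_force: [-2.8, 14.9, 3.4]
width: 0.0005
finger_force: 7.8
```

>>> carry_out(motion="0.01 0.003 0 0; 0.02 0.005 0 0; 0.03 0.008 0 0; 0.045 0.012 0 0; 0.07 0.019 0 0; 0.11 0.03 0 0; 0.16 0.043 0 0; 0.22 0.059 0 0")

```text
time: 24.25
tool_pos: [0.547, -0.038, 0.0335]
ee_rot: [3.141, 0.0, 1.774]
wrist_force: [0.3, -0.2, 0.2]
width: 0.0006
finger_force: 0.0
```

>>> carry_out(motion="0 0 -0.1 0; 0.05 0 -0.25 0; 0.1 0 -0.4 0; 0.3 0.05 -0.6 0; 0.5 0.1 -0.8 0; 0.7 0.1 -1 0; 0.9 0.1 -1 0; 0.9 0.1 -1 0")

```text
time: 25.05
tool_pos: [0.5344, 0.1, 0.1866]
ee_rot: [3.137, -0.0, 1.779]
wrist_force: [0.1, -1.0, -0.2]
width: 0.0005
finger_force: 0.0
```

```bash
python3 -c "
from h import *
pot('pics/p6.png')"
```

```text
blob [384 217  34  34 914] [0.0478 0.0495]
25.1 tcp st [0.267  0.0838] [0.53428925 0.09814949 0.18525563] F st [(np.float64(-0.19), np.float64(0.09))]
```

View pics/p6.png

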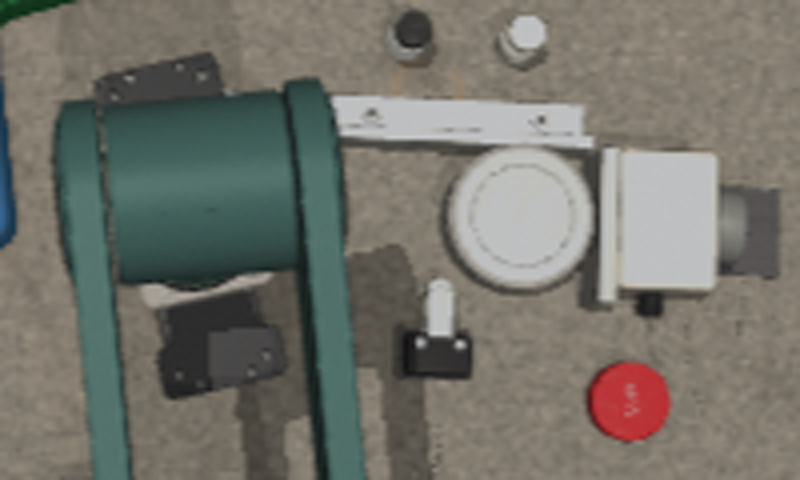

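The pot now stands at station (0.048, 0.0495), against both the detector face and the fence. It was pressed at about 16 N, the hand is clear and the bystanders are unmoved. Handing in.

```bash
python3 -c "
from bench import robot
print(robot.close_job())"
```

```text
the job is handed in; nothing more can be done
None
```

I handed the job in, without seeing the verdict: the middle-sized pot was slid along the fence to the detector face, pressed home at about 16 N for about a second, and the hand withdrawn, leaving the vials and cap where they were.

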